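# Turn the sighting plate and set up the measuring cylinder

### The job

Set up the reading stand: draw the white sighting plate up out of its slot, turn it end for end (still the same way up) and put it fully home again, so that its window stands in front of the round pad. Then pick up the slim, top-heavy measuring cylinder and set it down gently, without dropping it, upright and centred, on the round pad, and let go; it must not fall over or tip far on the way. Leave the dropper bottle and the spice jar where they are.

Things in the scene. Friction and masses are not known exactly. Their poses are not given: they have to be found in the camera images.
- stand: fixed wooden reading stand. Origin on the table under the slot's middle; y along the slot, z up. Board 156 (y) x 8 mm thick, x = -30 to +102. Block 40 (x) x 150 (y) mm, top at z = 34, with a slot 123 (y) x 11 (x) mm, 2 mm bevels at its mouth, floor at z = 14. Round dark rubber pad, 64 mm across, top at z = 12, on the board's +x side, nearer the +y end
- stand_slot (a point): middle of the slot's floor, 20 mm below the slot's mouth; axes as the stand
- stand_sight (a point): where the centre of the plate's window must be when the plate is home the right way round: over the slot, 33 mm from its middle to the pad's end, 60 mm above the table
- stand_pad (a point): centre of the round pad's top face, 62 mm from the slot's middle plane (+x) and 33 mm toward +y, 12 mm above the table
- plate: loose white plate, 8 (x) x 120 (y) x 70 (z) mm, 0.1 kg, standing on edge in the slot, top edge 84 mm above the table, 50 mm showing. Origin: middle of its lower edge; y along it toward the window's end, z up. At the start its y points against the stand's y (window away from the pad). Pinch its middle across the thickness from above
- plate_window (a point): centre of the plate's rectangular window (29 mm wide, 30 mm high): 33 mm from the plate's middle (+y), 46 mm above its lower edge
- cylinder: loose slim cylinder standing on the table: round grey foot 44 mm across, clear tube 30 mm across with black rings, solid steel cap of the same 30 mm from 143 mm up to the top at 180 mm. About 0.25 kg, centre of mass about 125 mm up: it falls if tilted about 10 degrees; grip it high (about 150 mm up). Origin: centre of its underside, z up
- dropper: amber dropper bottle, 30 mm across, 98 mm high, loose bystander; origin at the centre of its underside. Cylinder, dropper and spice jar swap places between starts
- spice_jar: small glass jar with a white lid, 44 mm across, 59 mm high, loose bystander; origin at the centre of its underside
Things that resemble listed ones, but are neither listed nor needed, are in the scene too. There is more than one size of the cylinder; the one meant has the size given above.

How it is judged:
On the way, in this order (a step that is already met when the one before it is completed fails the run):
1. the plate is drawn up clear of the slot (z of plate in the frame of stand_slot above 0.021 m), for 0.1 s.
2. the plate is home in the slot again, turned end for end, and let go (distance between plate_window and stand_sight below 0.01 m and z of plate in the frame of stand_slot below 0.004 m and angle between plate's own z axis and vertical below 0.2 rad and contact force between the fingers and plate below 0.05 N), for 0.2 s.
3. the cylinder stands on the pad (horizontal distance between cylinder and stand_pad below 0.012 m and z of cylinder in the frame of stand_pad below 0.004 m and angle between cylinder's own z axis and vertical below 0.06 rad), for 0.2 s.
At the end, for the whole second after the job is handed in: The plate is home in the slot (within 4 mm of its floor, 0.2 rad of upright), its window within 10 mm of the sight point; the cylinder stands still on the pad, within 12 mm of its centre and 0.06 rad of upright; dropper bottle and spice jar within 30 mm of their start (all of step 3 and distance between plate_window and stand_sight below 0.01 m and z of plate in the frame of stand_slot below 0.004 m and angle between plate's own z axis and vertical below 0.2 rad and linear speed of cylinder below 0.02 m/s and distance of each of dropper, spice_jar from where it was at the start of the episode below 0.03 m); the robot touches nothing.
It fails at once if the cylinder tips by more than 0.25 rad (14 degrees) (angle between cylinder's own z axis and vertical above 0.25 rad).
It fails at once if the cylinder is dropped (over 0.5 m/s while the fingers do not hold it: a fall of some 13 mm) (linear speed of cylinder above 0.5 m/s and contact force between the fingers and cylinder below 0.05 N).
It fails at once if the dropper bottle or the spice jar is knocked over (angle between any of dropper, spice_jar's own z axis and vertical above 0.7 rad).
It also fails if it takes over 72 s, if anything falls off the work surface, if the arm or the gripper's body presses on something with over 40 N, if the wrist force passes 120 N, or if a joint passes its speed limit or range.

### The arm

A 6-joint arm with a two-finger parallel gripper is mounted at the origin on a cart in front of the work surface, level with it; the furniture and walls round the work are solid. World frame = base frame: x ahead of the robot, y to its left, z up, the work surface at z = 0. Lengths are in m, angles in rad, forces in N, time in s.
With the tool pointing down it reaches from about 0.4 to 0.825 m from the base axis. Payload 7 kg.
Tool frame: the origin (TCP) lies at the very end of the fingers, on their centre line; the grasp point (between the pads) lies arm.grip_point_offset behind it (arm.grip_point_offset is the distance from the TCP to the grasp point, in m); z points along the fingers, y is the line along which they close (so a half turn about z gives the same grasp; the last joint's range is limited). The gripper opens to 88 mm and grips with 3 to 60 N. Pads are 19 mm wide; open, the fingers measure 130 mm over their backs; the gripper's body (78 mm by 193 mm) begins 47 mm behind the grasp point.
Start: joints at [-1.045, 0.359, 0.012, 0, -1.224, -0.288], TCP at [0.159, -0.656, 0.227] pointing down, gripper open.
Joint ranges: [-3.07, 3.07], [-1.43, 2.12], [-1.02, 1.25], [-3.03, 1.67], [-3.05, -0], [-3.03, 3.03]. Speed limits (rad/s): [2.39, 2.39, 3.01, 3.14, 3.14, 3.14].

### API

Orientations are given as [roll, pitch, yaw] about the fixed x, y, z axes, in that order (R = Rz(yaw) Ry(pitch) Rx(roll)).
In Python, from station import arm gives the robot as it stands.
- The arm moves only by the shell command python3 -m crank 'ROWS' [OPENING] [FORCE]. ROWS is JSON, a list of rows, each an object of numbers: "dx", "dy", "dz": the shift along the tool's x, y, z in cm; "wx", "wy", "wz": the turn, a rotation vector about the tool's x, y, z in degrees. A call has exactly 10 rows; each row is the pose to reach, as a shift and turn from the pose commanded when the call began, along the tool's axes at that moment; what a row does not reach only later rows make up. A row lasts 1/8 s, in which the tool goes at most 62.5 mm and 10.7 degrees, less where a joint would pass 70% of its speed; a pose out of reach is approached as far as the arm can. A call with a gripper value outside its range is refused whole. OPENING is the finger opening in cm, from 0 to 8.76, set as the call begins (- or left out, the last holds). The fingers move at their own pace and stop on an object; FORCE is the grip in N (left out, the last holds). Time passes only in rows, so rows that repeat a pose let the fingers close, or fill a call up. It gives the time, the measured TCP pose, the force, the opening and the grip force at its end, in the units of the state.
- arm.get_state(): the state, without advancing time (a new reading comes with each control period).
- arm.grab_frame(name): name is "side" or "top" or "wrist"; returns the picture (480x640x3 uint8, red, green, blue); there is no depth.
- arm.calibration(name): a dict with "fx", "fy", "cx", "cy" (pixels), "world_from_camera" (4x4, takes a point from camera to world coordinates). Camera axes: x right, y down, z forward; pixel columns grow to the right and rows downward; lengths in m; the calibration is good to about 2 mm. The wrist camera is an equidistant fisheye: a pixel r from the principal point sees the ray r / f radians off the axis. A picture is of the moment at which its call begins: read the wrist's pose just before it. calibration takes no time and is no camera call; for the wrist camera it gives the pose at the moment of the call.
- arm.job_done(): hands the job in; it is judged then, once.
Trained networks look in the newest picture that a camera, given by its name, has taken for a name from the list of things; names that differ only in an ending like _2 or _b are one class to them, and where a whole thing is asked for, a point or a joint stands for the part that bears it (a point fixed in the world has none). Each returns a list of dicts, best first, with "confidence" (0 to 1); they miss things now and then, are a little off and sometimes report something else, mostly with a low value. They report only what shows in the picture. A call takes as long as a camera call. They do not tell look-alikes from the thing itself.
- arm.find_in(camera, query): "centre" ([x, y, z] in m, in world coordinates, good to about 4 mm: the middle of the surface that is visible of it).
- arm.masks_of(camera, query): "pixels" (480x640 bool, what is visible of it).
- arm.mark_of(camera, query): "centre" ([x, y, z] in m, in world coordinates, good to about 4 mm: a listed point, or the origin of a listed thing).
The state is a dict: "t": time; "q": joint angles; "qd": joint speeds; "joint_efforts": joint torques, N m; "eef_pos": TCP position; "ee_rot": TCP orientation; "force": force on the tool from outside, world axes, zero at the start; "moment": the same for the moment, N m; "width": finger opening in m; "gripper_force": force on a finger pad.
Only numpy, scipy, OpenCV 4.12 (cv2) and the standard library are available. Lean on these libraries where they do the work, as an engineer would, in place of code of your own. Each camera call takes 0.05 s, during which the arm holds its last target. There are 200 camera calls.

## Working session

There is one attempt and no reset: what is moved stays moved. The work goes in short steps, Python scripts to look and compute and a shell command to move; the robot and the scene stay as the last step left them, time stands still between calls to the robot, and variables do not carry over. Pictures are saved under pics/ and viewed, at most 10 in all, crops included, and the job is handed in when it is done.

```bash
mkdir -p pics; ls; cat > h.py <<'E'
from station import arm
import numpy as np, cv2
from scipy.spatial.transform import Rotation as R
def snap(cam,name):
    im=arm.grab_frame(cam); cv2.imwrite(f'pics/{name}.png',im[:,:,::-1]); return im
def proj(cam,p):
    c=arm.calibration(cam);T=np.linalg.inv(np.array(c['world_from_camera']));q=T[:3,:3]@np.array(p)+T[:3,3]
    return c['fx']*q[0]/q[2]+c['cx'],c['fy']*q[1]/q[2]+c['cy']
def onplane(cam,uv,z):
    c=arm.calibration(cam);T=np.array(c['world_from_camera']);d=T[:3,:3]@np.array([(uv[0]-c['cx'])/c['fx'],(uv[1]-c['cy'])/c['fy'],1])
    return T[:3,3]+d*(z-T[2,3])/d[2]
E
python3 - <<'E'
from h import *
s=arm.get_state();print(s['t'],s['eef_pos'],s['ee_rot'],s['width'],arm.grip_point_offset)
a=snap('top','t0');b=snap('side','s0')
for cam in('top','side'):
  print(cam,np.round(np.array(arm.calibration(cam)['world_from_camera'])[:3,3],3))
  for n in('stand_slot','stand_sight','stand_pad','plate','plate_window','cylinder','dropper','spice_jar','stand'):
    print(n,[(np.round(d['centre'],3).tolist(),round(d['confidence'],2)) for d in arm.mark_of(cam,n)])
E
```

```text
pics
0.0 [ 0.15885373 -0.65553247  0.22562382] [ 3.13993066e+00 -1.53186521e-04 -2.90392540e+00] 0.08769857051542962 0.0188
top [0.377 0.121 0.888]
stand_slot [([0.472, 0.329, 0.013], 0.92)]
stand_sight [([0.477, 0.365, 0.062], 0.75), ([0.642, -0.092, 0.002], 0.22)]
stand_pad [([0.535, 0.36, 0.01], 0.86)]
plate [([0.472, 0.33, 0.018], 0.6)]
plate_window [([0.472, 0.295, 0.058], 0.87), ([0.535, 0.364, 0.009], 0.42)]
cylinder [([0.548, -0.062, 0.005], 0.87), ([0.442, 0.029, 0.006], 0.71), ([0.476, 0.367, 0.062], 0.69), ([0.525, 0.024, 0.004], 0.68)]
dropper [([0.629, 0.09, -0.001], 0.7)]
spice_jar [([0.526, 0.024, 0.006], 0.49)]
stand [([0.473, 0.326, 0.002], 0.68)]
side [ 0.534 -0.659  0.732]
stand_slot [([0.47, 0.332, 0.017], 0.59), ([0.475, 0.36, 0.059], 0.31)]
stand_sight [([0.469, 0.36, 0.062], 0.64)]
stand_pad [([0.533, 0.361, 0.013], 0.69)]
plate [([0.473, 0.33, 0.015], 0.62)]
plate_window [([0.472, 0.294, 0.06], 0.82)]
cylinder [([0.528, 0.026, 0.001], 0.97), ([0.441, 0.029, -0.004], 0.92), ([0.546, -0.062, -0.0], 0.76)]
dropper [([0.625, 0.089, -0.0], 0.63)]
spice_jar [([0.64, -0.089, 0.001], 0.64)]
stand [([0.477, 0.333, 0.002], 0.85), ([0.475, 0.328, 0.018], 0.37)]
```

```bash
python3 -c "
import cv2,numpy as np
a=cv2.imread('pics/t0.png');b=cv2.imread('pics/s0.png')
cv2.imwrite('pics/both.png',cv2.resize(np.vstack([a,b]),(450,675))[:600] if 0 else np.hstack([cv2.resize(a,(400,300)),cv2.resize(b,(400,300))]))"
```

```text
(no output)
```

View pics/t0.png

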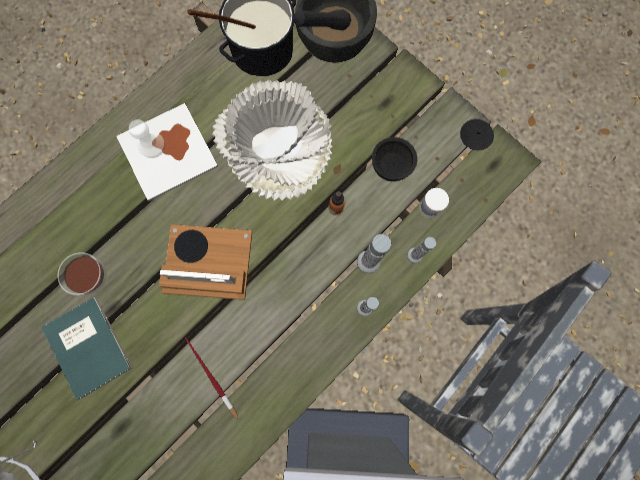

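View pics/s0.png

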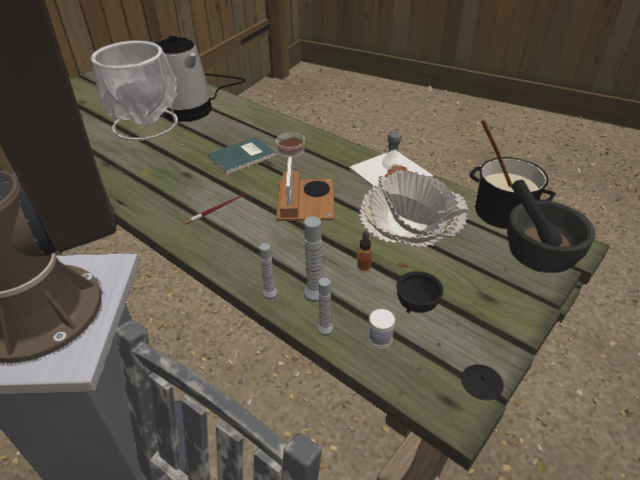

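The top view shows the stand at about (206,262) px, with the pad at (191,246) and the plate's edge from (161,274) to (236,280). The side view shows three graduated cylinders. The tall one has its cap at (313,228) and foot at (313,295), near (0.527, 0.025). Next I'll refine the stand yaw and the positions.

```bash
python3 - <<'E'
from h import *
im=cv2.imread('pics/t0.png');hsv=cv2.cvtColor(im,cv2.COLOR_BGR2HSV)
c=arm.calibration('top');print(c['fx'],c['cx'],c['cy'])
# pad
roi=np.zeros(im.shape[:2],np.uint8);roi[222:272,165:220]=1
m=((hsv[...,2]<50)&(roi>0)).astype(np.uint8)
n,l,st,ce=cv2.connectedComponentsWithStats(m);i=1+np.argmax(st[1:,4]);print('pad',st[i],ce[i],onplane('top',ce[i],.012))
# plate top edge: white
roi[:]=0;roi[262:292,150:250]=1
m=((hsv[...,1]<40)&(hsv[...,2]>150)&(roi>0)).astype(np.uint8)
ct=max(cv2.findContours(m,0,2)[0],key=cv2.contourArea);r=cv2.minAreaRect(ct);b=cv2.boxPoints(r);print(r);print(np.round([onplane('top',p,.084) for p in b],4))
# board
roi[:]=0;roi[215:310,150:262]=1
m=((hsv[...,0]<18)&(hsv[...,1]>110)&(hsv[...,2]>60)&(roi>0)).astype(np.uint8)
ct=max(cv2.findContours(m,0,2)[0],key=cv2.contourArea)
r=cv2.minAreaRect(ct);b=cv2.boxPoints(r);print(r);print(np.round([onplane('top',p,.008) for p in b],4))
for cam in('top','side'):
  for p in([.527,.025,0],[.527,.025,.18],[.441,.029,.18]):print(cam,p,np.round(proj(cam,p),1))
big=cv2.resize(im[210:310,145:265],(720,600),interpolation=cv2.INTER_CUBIC)
big2=cv2.resize(im[220:320,340:440],(600,600),interpolation=cv2.INTER_CUBIC)
cv2.imwrite('pics/z.png',cv2.resize(np.hstack([big,big2]),(800,364)))
E
```

```text
474.5446616253673 313.51738338396876 241.82947374187927
pad [175 231  33  31 811] [190.64981504 245.93464858] [0.53590097 0.36002364 0.012     ]
((194.37057495117188, 275.68231201171875), (69.41033935546875, 7.439560890197754), 4.39870548248291)
[[0.4667 0.3876 0.084 ]
 [0.4795 0.3882 0.084 ]
 [0.4769 0.2693 0.084 ]
 [0.4642 0.2691 0.084 ]]
((204.76171875, 261.263916015625), (87.79507446289062, 70.06771850585938), 4.927109718322754)
[[0.446  0.412  0.008 ]
 [0.579  0.4167 0.008 ]
 [0.5736 0.2489 0.008 ]
 [0.4411 0.2492 0.008 ]]
top [0.527, 0.025, 0] [367.9 261.4]
top [0.527, 0.025, 0.18] [381.3 242.5]
top [0.441, 0.029, 0.18] [377.  298.9]
side [0.527, 0.025, 0] [314.3 293.5]
side [0.527, 0.025, 0.18] [311.7 221.2]
side [0.441, 0.029, 0.18] [261.4 221.1]
```

View pics/z.png

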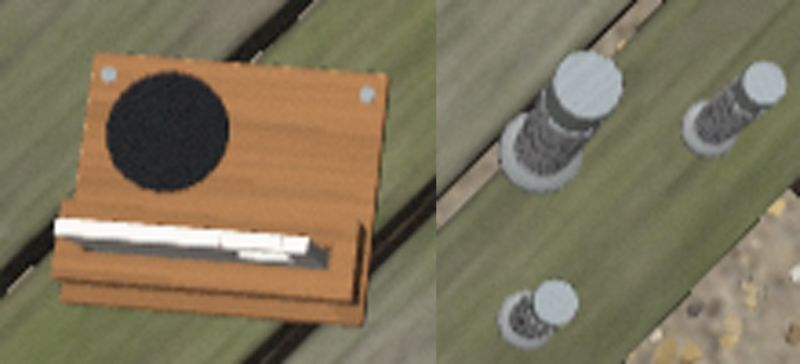

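The crop shows the board's corners, two bolts and the plate's edge clearly. The tall cylinder has the larger cap and foot, and its projected top (381,242) and foot (368,261) match the picture. I'll take the yaw from the corners and then the moves to the plate.

```bash
python3 - <<'E'
from h import *
f=lambda u,v,z:onplane('top',(145+u/3.636,210+v/3.636),z)
for n,a,b,z in(('back',(387,73),(96,53),.008),('bolts',(367,94),(108,74),.009),('front',(362,325),(60,302),.008),('plate top',(309,237),(56,220),.084),('block',(356,302),(53,277),.034)):
  A=f(*a,z);B=f(*b,z);d=B-A;print(n,A.round(4),B.round(4),np.linalg.norm(d).round(4),'yaw',np.degrees(np.arctan2(-d[0],d[1])).round(2),((A+B)/2).round(4))
for n,a,b in(('L',(60,302),(96,53)),('R',(362,325),(387,73))):
  d=f(*b,.008)-f(*a,.008);print(n,np.linalg.norm(d),'yaw',np.degrees(np.arctan2(d[1],d[0])))
# pad,slot relation
s=arm.get_state();Rt=R.from_euler('xyz',s['ee_rot'])
for yaw in(-91.5,):
  Rg=R.from_euler('xyz',[np.pi,0,np.radians(yaw)])
  print('goal d cm',Rt.inv().apply(np.array([.472,.329,.16])-s['eef_pos'])*100,'rv',np.degrees((Rt.inv()*Rg).as_rotvec()))
E
```

```text
back [0.5737 0.249  0.008 ] [0.5759 0.4022 0.008 ] 0.1532 yaw -0.83 [0.5748 0.3256 0.008 ]
bolts [0.5617 0.2583 0.009 ] [0.5648 0.3943 0.009 ] 0.136 yaw -1.32 [0.5632 0.3263 0.009 ]
front [0.442  0.2509 0.008 ] [0.4451 0.4054 0.008 ] 0.1545 yaw -1.15 [0.4436 0.3282 0.008 ]
plate top [0.476 0.268 0.084] [0.4774 0.3873 0.084 ] 0.1194 yaw -0.67 [0.4767 0.3277 0.084 ]
block [0.4512 0.251  0.034 ] [0.4552 0.402  0.034 ] 0.151 yaw -1.52 [0.4532 0.3265 0.034 ]
L 0.13081030070594635 yaw -1.423126408086514
R 0.13164774109654967 yaw -0.8512477206285725
goal d cm [-53.6211716   88.35830832   6.6526237 ] rv [-3.76310192e-03 -1.57933507e-03 -7.48771208e+01]
```

```bash
python3 -m crank '[{"dx":-5,"dy":3.5,"dz":-2,"wz":-8},{"dx":-10,"dy":7,"dz":-4,"wz":-17},{"dx":-15,"dy":10.5,"dz":-6,"wz":-26},{"dx":-20,"dy":14,"dz":-8,"wz":-35},{"dx":-25,"dy":17.5,"dz":-9.4,"wz":-44},{"dx":-30,"dy":21,"dz":-9.4,"wz":-53},{"dx":-35,"dy":24.5,"dz":-9.4,"wz":-62},{"dx":-40,"dy":28,"dz":-9.4,"wz":-70},{"dx":-45,"dy":31.5,"dz":-9.4,"wz":-75.3},{"dx":-49.7,"dy":34.9,"dz":-9.4,"wz":-75.3}]' 5
```

```text
$[0]: bad value
```

```bash
python3 -m crank '[{"dx":-5,"dy":3.5,"dz":-2,"wx":0,"wy":0,"wz":-8},{"dx":-10,"dy":7,"dz":-4,"wx":0,"wy":0,"wz":-17},{"dx":-15,"dy":10.5,"dz":-6,"wx":0,"wy":0,"wz":-26},{"dx":-20,"dy":14,"dz":-8,"wx":0,"wy":0,"wz":-35},{"dx":-25,"dy":17.5,"dz":-9.4,"wx":0,"wy":0,"wz":-44},{"dx":-30,"dy":21,"dz":-9.4,"wx":0,"wy":0,"wz":-53},{"dx":-35,"dy":24.5,"dz":-9.4,"wx":0,"wy":0,"wz":-62},{"dx":-40,"dy":28,"dz":-9.4,"wx":0,"wy":0,"wz":-70},{"dx":-45,"dy":31.5,"dz":-9.4,"wx":0,"wy":0,"wz":-75.3},{"dx":-49.7,"dy":34.9,"dz":-9.4,"wx":0,"wy":0,"wz":-75.3}]' 5
```

```text
t: 2.25
eef_pos: [0.561, -0.1979, 0.3209]
ee_rot: [-3.141, -0.0, -1.588]
force: [1.1, -0.5, -0.7]
width: 0.0504
gripper_force: 0.0
```

```bash
python3 -m crank '[{"dx":-5,"dy":0,"dz":0,"wx":0,"wy":0,"wz":0},{"dx":-11,"dy":0,"dz":0,"wx":0,"wy":0,"wz":0},{"dx":-17,"dy":0,"dz":0,"wx":0,"wy":0,"wz":0},{"dx":-23,"dy":0,"dz":0,"wx":0,"wy":0,"wz":0},{"dx":-29,"dy":2,"dz":0,"wx":0,"wy":0,"wz":0},{"dx":-35,"dy":4,"dz":1,"wx":0,"wy":0,"wz":0},{"dx":-40,"dy":6,"dz":4,"wx":0,"wy":0,"wz":0},{"dx":-45,"dy":8,"dz":7,"wx":0,"wy":0,"wz":0},{"dx":-50,"dy":9.7,"dz":10,"wx":0,"wy":0,"wz":0},{"dx":-52.5,"dy":9.7,"dz":13,"wx":0,"wy":0,"wz":0}]'
python3 - <<'E'
from h import *
s=arm.get_state();snap('wrist','w0')
for n in('stand_slot','stand_pad','plate_window','plate','stand_sight'):
    print(n,[(np.round(d['centre'],4).tolist(),round(d['confidence'],2)) for d in arm.mark_of('wrist',n)])
print(s['eef_pos'],s['ee_rot'])
c=arm.calibration('wrist');print(c['fx'],c['cx'],c['cy'],np.round(c['world_from_camera'],3))
E
```

```text
t: 3.5
eef_pos: [0.4715, 0.3295, 0.19]
ee_rot: [-3.141, 0.001, -1.587]
force: [1.2, -0.7, -0.4]
width: 0.05
gripper_force: 0.0
stand_slot [([0.4692, 0.3325, 0.0134], 0.79)]
stand_pad [([0.5386, 0.36, 0.0093], 0.9)]
plate_window [([0.4674, 0.2975, 0.0581], 0.72)]
plate [([0.4724, 0.3293, 0.018], 0.9), ([0.5376, 0.3631, 0.0119], 0.24)]
stand_sight [([0.4751, 0.3623, 0.0636], 0.93)]
[0.47150085 0.32945468 0.19004586] [-3.14104927e+00  9.25961908e-04 -1.58700132e+00]
371.64829954431775 317.59236921821713 233.29605576017002 [[-1.     0.017  0.007  0.471]
 [ 0.019  0.954  0.299  0.246]
 [-0.002  0.299 -0.954  0.349]
 [ 0.     0.     0.     1.   ]]
```

View pics/w0.png

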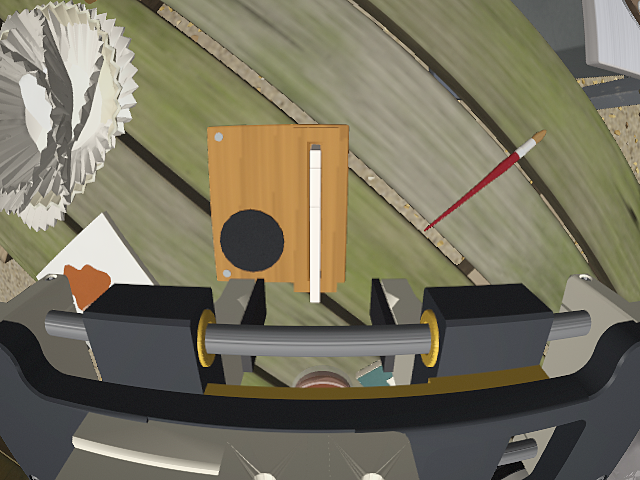

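The wrist view shows the plate's edge from (315,146) to (315,302), the slot end at (315,143) and the pad centred at (252,240). I'll project the fisheye rays to fix the plate's line and the stand.

```bash
cat >> h.py <<'E'
def fish(uv,z):
    c=arm.calibration('wrist');T=np.array(c['world_from_camera']);k=np.array([uv[0]-c['cx'],uv[1]-c['cy']])/c['fx'];t=np.hypot(*k)
    d=T[:3,:3]@np.r_[k/t*np.sin(t),np.cos(t)];return T[:3,3]+d*(z-T[2,3])/d[2]
E
python3 - <<'E'
from h import *
im=cv2.imread('pics/w0.png');hsv=cv2.cvtColor(im,cv2.COLOR_BGR2HSV)
roi=np.zeros(im.shape[:2],np.uint8);roi[140:310,300:330]=1
m=(hsv[...,1]<40)&(hsv[...,2]>180)&(roi>0)
ys=[y for y in range(140,310) if m[y].sum()>5];print(ys[0],ys[-1])
for y in(ys[0]+3,180,220,260,ys[-1]-2):
  xs=np.where(m[y])[0];a=fish((xs[0],y),.084);b=fish((xs[-1]+1,y),.084);print(y,xs[0],xs[-1],a.round(4),b.round(4),((a+b)/2).round(4))
print('ends',fish((315,ys[0]),.084),fish((315,ys[-1]+1),.084))
roi[:]=0;roi[200:280,212:295]=1
m=((hsv[...,2]<50)&(roi>0)).astype(np.uint8);n,l,st,ce=cv2.connectedComponentsWithStats(m);i=1+np.argmax(st[1:,4])
print('pad',ce[i],fish(ce[i],.012),st[i])
for uv in((208,127),(349,125),(346,281),(217,278)):print(uv,fish(uv,.008).round(4))
E
```

```text
150 302
153 310 320 [0.4775 0.2688 0.084 ] [0.4697 0.2689 0.084 ] [0.4736 0.2689 0.084 ]
180 310 320 [0.4779 0.2884 0.084 ] [0.47   0.2885 0.084 ] [0.474  0.2884 0.084 ]
220 310 320 [0.4787 0.3183 0.084 ] [0.4705 0.3185 0.084 ] [0.4746 0.3184 0.084 ]
260 310 319 [0.4794 0.3501 0.084 ] [0.4718 0.3502 0.084 ] [0.4756 0.3502 0.084 ]
300 310 319 [0.4804 0.3847 0.084 ] [0.4723 0.3848 0.084 ] [0.4763 0.3848 0.084 ]
ends [0.47390887 0.2666907  0.084     ] [0.47640109 0.38750787 0.084     ]
pad [267.38709677 216.29032258] [0.520865   0.33357963 0.012     ] [255 211  24  16  31]
(208, 127) [0.5741 0.2468 0.008 ]
(349, 125) [0.4434 0.25   0.008 ]
(346, 281) [0.446  0.4036 0.008 ]
(217, 278) [0.5785 0.399  0.008 ]
```

```bash
python3 -m crank '[{"dx":0.2,"dy":-0.3,"dz":3,"wx":0,"wy":0,"wz":0.3},{"dx":0.2,"dy":-0.3,"dz":6,"wx":0,"wy":0,"wz":0.3},{"dx":0.2,"dy":-0.3,"dz":9,"wx":0,"wy":0,"wz":0.3},{"dx":0.2,"dy":-0.3,"dz":12,"wx":0,"wy":0,"wz":0.3},{"dx":0.2,"dy":-0.3,"dz":14.4,"wx":0,"wy":0,"wz":0.3},{"dx":0.2,"dy":-0.3,"dz":14.4,"wx":0,"wy":0,"wz":0.3},{"dx":0.2,"dy":-0.3,"dz":14.4,"wx":0,"wy":0,"wz":0.3},{"dx":0.2,"dy":-0.3,"dz":14.4,"wx":0,"wy":0,"wz":0.3},{"dx":0.2,"dy":-0.3,"dz":14.4,"wx":0,"wy":0,"wz":0.3},{"dx":0.2,"dy":-0.3,"dz":14.4,"wx":0,"wy":0,"wz":0.3}]' 3
python3 -m crank '[{"dx":0,"dy":0,"dz":0,"wx":0,"wy":0,"wz":0},{"dx":0,"dy":0,"dz":0,"wx":0,"wy":0,"wz":0},{"dx":0,"dy":0,"dz":0,"wx":0,"wy":0,"wz":0},{"dx":0,"dy":0,"dz":0,"wx":0,"wy":0,"wz":0},{"dx":0,"dy":0,"dz":0,"wx":0,"wy":0,"wz":0},{"dx":0,"dy":0,"dz":0,"wx":0,"wy":0,"wz":0},{"dx":0,"dy":0,"dz":-1,"wx":0,"wy":0,"wz":0},{"dx":0,"dy":0,"dz":-2,"wx":0,"wy":0,"wz":0},{"dx":0,"dy":0,"dz":-3,"wx":0,"wy":0,"wz":0},{"dx":0,"dy":0,"dz":-4,"wx":0,"wy":0,"wz":0}]' 0 25
```

```text
t: 5.05
eef_pos: [0.4757, 0.3251, 0.047]
ee_rot: [-3.141, 0.001, -1.595]
force: [0.6, 0.3, -0.6]
width: 0.0298
gripper_force: 0.0
t: 6.3
eef_pos: [0.4761, 0.3252, 0.0878]
ee_rot: [-3.141, 0.001, -1.595]
force: [-0.1, 1.1, -1.2]
width: 0.0076
gripper_force: 25.0
```

```bash
python3 -m crank '[{"dx":0,"dy":0,"dz":-2,"wx":0,"wy":0,"wz":-8},{"dx":0,"dy":0,"dz":-4,"wx":0,"wy":0,"wz":-18},{"dx":0,"dy":0,"dz":-4,"wx":0,"wy":0,"wz":-28},{"dx":0,"dy":0,"dz":-4,"wx":0,"wy":0,"wz":-38},{"dx":0,"dy":0,"dz":-4,"wx":0,"wy":0,"wz":-48},{"dx":0,"dy":0,"dz":-4,"wx":0,"wy":0,"wz":-58},{"dx":0,"dy":0,"dz":-4,"wx":0,"wy":0,"wz":-68},{"dx":0,"dy":0,"dz":-4,"wx":0,"wy":0,"wz":-78},{"dx":0,"dy":0,"dz":-4,"wx":0,"wy":0,"wz":-86},{"dx":0,"dy":0,"dz":-4,"wx":0,"wy":0,"wz":-90}]'
python3 -m crank '[{"dx":0,"dy":0,"dz":0,"wx":0,"wy":0,"wz":-8},{"dx":0,"dy":0,"dz":0,"wx":0,"wy":0,"wz":-18},{"dx":0,"dy":0,"dz":0,"wx":0,"wy":0,"wz":-28},{"dx":0,"dy":0,"dz":0,"wx":0,"wy":0,"wz":-38},{"dx":0,"dy":0,"dz":0,"wx":0,"wy":0,"wz":-48},{"dx":0,"dy":0,"dz":0,"wx":0,"wy":0,"wz":-58},{"dx":0,"dy":0,"dz":0,"wx":0,"wy":0,"wz":-68},{"dx":0,"dy":0,"dz":0,"wx":0,"wy":0,"wz":-78},{"dx":0,"dy":0,"dz":0,"wx":0,"wy":0,"wz":-86},{"dx":0,"dy":0,"dz":0,"wx":0,"wy":0,"wz":-90}]'
python3 - <<'E'
from h import *
s=arm.get_state();w=snap('wrist','w1')
a=cv2.imread('pics/w1.png');snap('top','t1');t=cv2.imread('pics/t1.png')
cv2.imwrite('pics/z1.png',np.hstack([cv2.resize(a,(480,360)),cv2.resize(t[150:350,110:285],(315,360))]))
print(s['eef_pos'],s['ee_rot'],s['q'])
E
```

```text
t: 7.55
eef_pos: [0.4758, 0.3251, 0.1273]
ee_rot: [-3.141, -0.001, -0.021]
force: [1.1, -0.3, -1.8]
width: 0.008
gripper_force: 25.0
t: 8.8
eef_pos: [0.4758, 0.325, 0.1273]
ee_rot: [3.141, -0.001, 1.55]
force: [0.0, -0.6, -1.2]
width: 0.0077
gripper_force: 25.0
[0.47584959 0.32503625 0.12725669] [ 3.14101494e+00 -6.00498376e-04  1.55001061e+00] [ 9.38665183e-01  2.81672595e-01 -3.43774486e-01  1.58489999e-04
 -9.44525925e-01  2.18204874e+00]
```

View pics/z1.png

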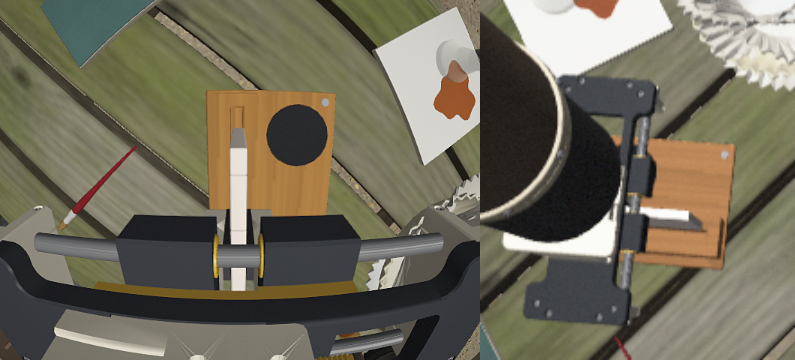

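The plate is turned and held above the slot. In the wrist view (full-resolution px) the slot's far end shows at about (316,145) and the plate's top edge runs from (317,198) down. I'll measure both in a crop.

```bash
python3 - <<'E'
import cv2
a=cv2.imread('pics/w1.png');cv2.imwrite('pics/z2.png',cv2.resize(a[115:215,265:365+32],(792,600),interpolation=cv2.INTER_CUBIC))
from h import *
# reference: predicted slot for x0,y0,yaw by projecting
c=arm.calibration('wrist');T=np.linalg.inv(np.array(c['world_from_camera']))
def pj(p):
    q=T[:3,:3]@p+T[:3,3];t=np.arctan2(np.hypot(q[0],q[1]),q[2]);return np.array([c['cx'],c['cy']])+c['fx']*t*q[:2]/np.hypot(q[0],q[1])
y=np.radians(-1.2);S=np.array([.4735,.3275,0]);M=R.from_euler('z',y)
for n,p in dict(slotend_m=[-.0055,.0615,.034],slotend_p=[.0055,.0615,.034],slotend_bev_m=[-.0075,.0635,.034],slotend_bev_p=[.0075,.0635,.034],pad=[.062,.033,.012],padR=[.094,.033,.012],padT=[.062,.065,.012],c1=[-.03,.078,.008],c2=[.102,.078,.008],blk_m=[-.02,.075,.034],blk_p=[.02,.075,.034]).items():
  u=pj(S+M.apply(p));print(n,u.round(1),'zoom',((u-[265,115])*6).round(0))
G=np.array([.4758,.3230,0])
for p in([-.004,.06,.1643],[.004,.06,.1643]):
  u=pj(G+M.apply(p));print('plate',u.round(1),((u-[265,115])*6).round(0))
E
```

```text
slotend_m [305.7 146. ] zoom [244. 186.]
slotend_p [322.1 146. ] zoom [342. 186.]
slotend_bev_m [302.7 143.1] zoom [226. 169.]
slotend_bev_p [325. 143.] zoom [360. 168.]
pad [396.5 182.9] zoom [789. 407.]
padR [436.6 183.8] zoom [1029.  413.]
padT [398.  140.6] zoom [798. 153.]
c1 [273.5 122.2] zoom [51. 43.]
c2 [447.4 125.9] zoom [1095.   65.]
blk_m [283.9 126.4] zoom [113.  68.]
blk_p [343.8 126.1] zoom [473.  67.]
plate [305.7 189.7] [244. 448.]
plate [329.9 189.7] [389. 448.]
```

View pics/z2.png

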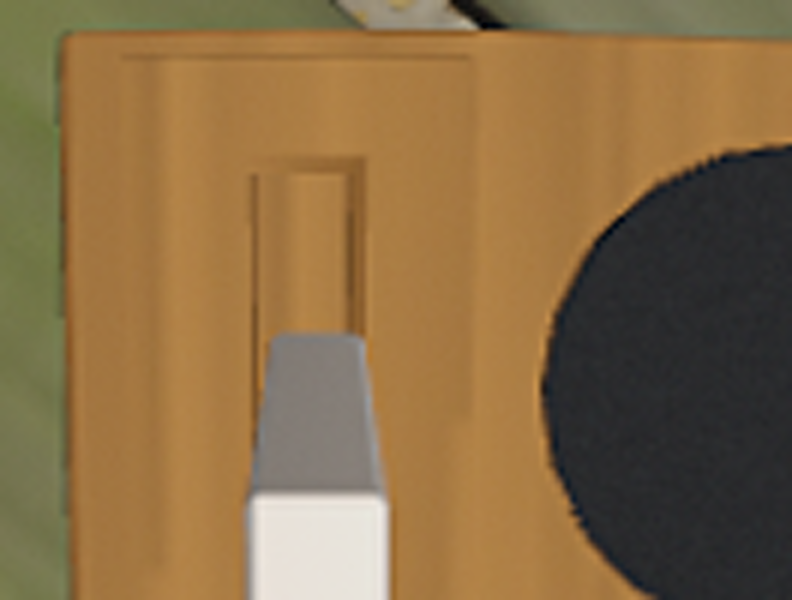

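```bash
python3 - <<'E'
from h import *
f=lambda u,v,z:fish((265+u/6,115+v/6),z).round(4)
print('plate top',f(320,493,.1643),'bot',f(317.5,335,.0943))
print('slot end bevel',f(307,158,.034),'block end',f(297,57,.034),'floor end',f(307,172,.032),'board',f(62,33,.008))
print('slot mid lower',f(309,330,.034),'slot edges',f(253,300,.032),f(352,300,.032),f(366,300,.034))
E
```

```text
plate top [0.4772 0.3805 0.1643] bot [0.4772 0.38   0.0943]
slot end bevel [0.4764 0.3921 0.034 ] block end [0.4756 0.4035 0.034 ] floor end [0.4764 0.3904 0.032 ] board [0.4466 0.4073 0.008 ]
slot mid lower [0.4762 0.3725 0.034 ] slot edges [0.4699 0.3759 0.032 ] [0.4811 0.3756 0.032 ] [0.4827 0.3758 0.034 ]
```

```bash
python3 -m crank '[{"dx":0.85,"dy":-0.18,"dz":0,"wx":0,"wy":0,"wz":0},{"dx":0.85,"dy":-0.18,"dz":2,"wx":0,"wy":0,"wz":0},{"dx":0.85,"dy":-0.18,"dz":4,"wx":0,"wy":0,"wz":0},{"dx":0.85,"dy":-0.18,"dz":5.2,"wx":0,"wy":0,"wz":0},{"dx":0.85,"dy":-0.18,"dz":5.5,"wx":0,"wy":0,"wz":0},{"dx":0.85,"dy":-0.18,"dz":5.8,"wx":0,"wy":0,"wz":0},{"dx":0.85,"dy":-0.18,"dz":6.1,"wx":0,"wy":0,"wz":0},{"dx":0.85,"dy":-0.18,"dz":6.4,"wx":0,"wy":0,"wz":0},{"dx":0.85,"dy":-0.18,"dz":6.6,"wx":0,"wy":0,"wz":0},{"dx":0.85,"dy":-0.18,"dz":6.6,"wx":0,"wy":0,"wz":0}]'
```

```text
t: 10.15
eef_pos: [0.474, 0.3334, 0.0605]
ee_rot: [-3.141, 0.0, 1.547]
force: [0.2, 0.1, -1.1]
width: 0.0077
gripper_force: 25.0
```

No contact force at 6.5 mm below the mouth, so the plate is in the slot. I'll lower it the rest of the way and release.

```bash
python3 -m crank '[{"dx":0,"dy":0,"dz":0.3,"wx":0,"wy":0,"wz":0},{"dx":0,"dy":0,"dz":0.6,"wx":0,"wy":0,"wz":0},{"dx":0,"dy":0,"dz":0.9,"wx":0,"wy":0,"wz":0},{"dx":0,"dy":0,"dz":1.1,"wx":0,"wy":0,"wz":0},{"dx":0,"dy":0,"dz":1.3,"wx":0,"wy":0,"wz":0},{"dx":0,"dy":0,"dz":1.35,"wx":0,"wy":0,"wz":0},{"dx":0,"dy":0,"dz":1.35,"wx":0,"wy":0,"wz":0},{"dx":0,"dy":0,"dz":1.35,"wx":0,"wy":0,"wz":0},{"dx":0,"dy":0,"dz":1.35,"wx":0,"wy":0,"wz":0},{"dx":0,"dy":0,"dz":1.35,"wx":0,"wy":0,"wz":0}]'
python3 -m crank '[{"dx":0,"dy":0,"dz":0,"wx":0,"wy":0,"wz":0},{"dx":0,"dy":0,"dz":0,"wx":0,"wy":0,"wz":0},{"dx":0,"dy":0,"dz":0,"wx":0,"wy":0,"wz":0},{"dx":0,"dy":0,"dz":0,"wx":0,"wy":0,"wz":0},{"dx":0,"dy":0,"dz":-2,"wx":0,"wy":0,"wz":0},{"dx":0,"dy":0,"dz":-6,"wx":0,"wy":0,"wz":0},{"dx":0,"dy":0,"dz":-10,"wx":0,"wy":0,"wz":0},{"dx":0,"dy":0,"dz":-14,"wx":0,"wy":0,"wz":0},{"dx":0,"dy":0,"dz":-18,"wx":0,"wy":0,"wz":0},{"dx":0,"dy":0,"dz":-20,"wx":0,"wy":0,"wz":0}]' 3
python3 - <<'E'
from h import *
snap('wrist','w2');snap('side','s2')
for cam in('wrist','side'):
  for n in('plate_window','plate','stand_slot','stand_pad','stand_sight'):
    print(cam,n,[(np.round(d['centre'],4).tolist(),round(d['confidence'],2)) for d in arm.mark_of(cam,n)])
a=cv2.imread('pics/w2.png');b=cv2.imread('pics/s2.png')
cv2.imwrite('pics/z3.png',np.hstack([cv2.resize(a,(400,300)),cv2.resize(b[120:240,240:400],(400,300))]))
print(arm.get_state()['q'])
E
```

```text
t: 11.4
eef_pos: [0.474, 0.3335, 0.0471]
ee_rot: [3.142, -0.0, 1.547]
force: [0.7, -0.4, -1.1]
width: 0.0079
gripper_force: 25.0
t: 12.65
eef_pos: [0.4746, 0.3339, 0.2498]
ee_rot: [3.139, -0.003, 1.547]
force: [0.3, -0.1, -0.5]
width: 0.0303
gripper_force: 0.0
wrist plate_window [([0.4746, 0.362, 0.0583], 0.72)]
wrist plate [([0.4704, 0.3295, 0.016], 0.86)]
wrist stand_slot [([0.4688, 0.3308, 0.0083], 0.66)]
wrist stand_pad [([0.5371, 0.3632, 0.0108], 0.61), ([0.4717, 0.3629, 0.0589], 0.24)]
wrist stand_sight [([0.4755, 0.3628, 0.0618], 0.63)]
side plate_window [([0.4739, 0.3593, 0.0605], 0.85)]
side plate [([0.4767, 0.3263, 0.0153], 0.76), ([0.4721, 0.3332, 0.0206], 0.68), ([0.6275, 0.0905, -0.0031], 0.24)]
side stand_slot [([0.4717, 0.3308, 0.0179], 0.86)]
side stand_pad [([0.5349, 0.3638, 0.0108], 0.69)]
side stand_sight [([0.4762, 0.3588, 0.059], 0.89)]
[ 9.50376937e-01  1.90358583e-01 -1.73323037e-01 -2.02088908e-05
 -1.20794731e+00  2.16723188e+00]
```

View pics/z3.png

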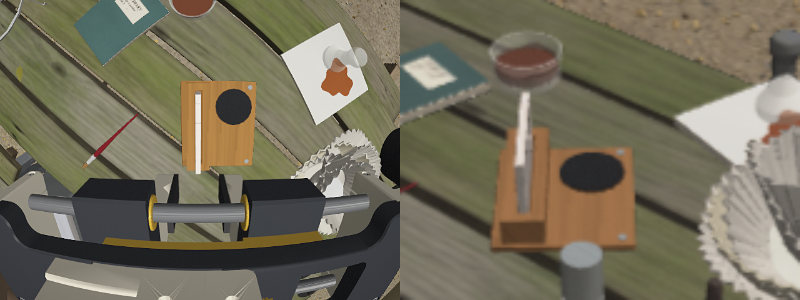

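The plate is home with its window at (0.474, 0.361, 0.060), beside the pad. Next I'll move above the cylinder and turn to a free closing direction.

```bash
python3 -m crank '[{"dx":-2,"dy":0,"dz":-3,"wx":0,"wy":0,"wz":8},{"dx":-5,"dy":1,"dz":-5,"wx":0,"wy":0,"wz":18},{"dx":-9,"dy":2,"dz":-6,"wx":0,"wy":0,"wz":28},{"dx":-13,"dy":3,"dz":-6,"wx":0,"wy":0,"wz":38},{"dx":-17,"dy":4,"dz":-6,"wx":0,"wy":0,"wz":48},{"dx":-21,"dy":5,"dz":-6,"wx":0,"wy":0,"wz":58},{"dx":-24,"dy":5.5,"dz":-6,"wx":0,"wy":0,"wz":68},{"dx":-27,"dy":5.9,"dz":-6,"wx":0,"wy":0,"wz":78},{"dx":-29.5,"dy":5.9,"dz":-6,"wx":0,"wy":0,"wz":88},{"dx":-30.8,"dy":5.9,"dz":-6,"wx":0,"wy":0,"wz":96}]' 6
python3 -m crank '[{"dx":0,"dy":0,"dz":0,"wx":0,"wy":0,"wz":9},{"dx":0,"dy":0,"dz":0,"wx":0,"wy":0,"wz":18},{"dx":0,"dy":0,"dz":0,"wx":0,"wy":0,"wz":27},{"dx":0,"dy":0,"dz":0,"wx":0,"wy":0,"wz":32.6},{"dx":0,"dy":0,"dz":0,"wx":0,"wy":0,"wz":32.6},{"dx":0,"dy":0,"dz":0,"wx":0,"wy":0,"wz":32.6},{"dx":0,"dy":0,"dz":0,"wx":0,"wy":0,"wz":32.6},{"dx":0,"dy":0,"dz":0,"wx":0,"wy":0,"wz":32.6},{"dx":0,"dy":0,"dz":0,"wx":0,"wy":0,"wz":32.6},{"dx":0,"dy":0,"dz":0,"wx":0,"wy":0,"wz":32.6}]'
python3 - <<'E'
from h import *
snap('wrist','w3');s=arm.get_state()
for n in('cylinder','dropper','spice_jar'):
    print(n,[(np.round(d['centre'],4).tolist(),round(d['confidence'],2)) for d in arm.mark_of('wrist',n)])
print(s['eef_pos'],s['ee_rot'],s['q'])
print('cap top from top cam',onplane('top',(382.1,243.7),.18))
E
```

```text
t: 14.5
eef_pos: [0.5255, 0.0229, 0.307]
ee_rot: [3.141, 0.0, -0.135]
force: [0.4, 0.0, 0.5]
width: 0.0601
gripper_force: 0.0
t: 15.75
eef_pos: [0.5256, 0.0242, 0.3071]
ee_rot: [-3.142, -0.0, -0.697]
force: [-0.3, 1.0, -0.6]
width: 0.0601
gripper_force: 0.0
cylinder [([0.4379, 0.0266, -0.0021], 0.86), ([0.543, -0.0572, 0.002], 0.75), ([0.5279, 0.0218, -0.0], 0.58)]
dropper [([0.6282, 0.0936, 0.0026], 0.68)]
spice_jar [([0.6409, -0.0879, -0.0023], 0.65)]
[0.52561147 0.0241383  0.30707901] [-3.14158041e+00 -3.15742487e-05 -6.97617102e-01] [ 4.19031442e-01  6.74741428e-02 -1.80787501e-01  2.37300683e-05
 -1.32250983e+00  4.54141951e-01]
cap top from top cam [0.52519145 0.02368054 0.18      ]
```

View pics/w3.png

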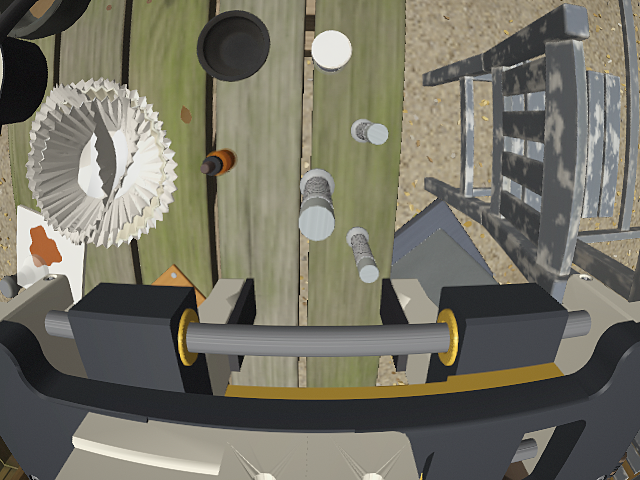

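The wrist view shows the tall cylinder's cap centred at (317,222) and its foot at (317,185). The small ones are at (375,133) and (369,270), and the fingers lie to either side of open ground.

```bash
python3 - <<'E'
from h import *
im=cv2.imread('pics/w3.png')
print('cap',fish((317,222.5),.18).round(4),'edges',fish((299.5,222.5),.18).round(4),fish((335,222.5),.18).round(4))
print('small tops @.11',fish((376,134),.11).round(3),fish((369,272),.11).round(3))
s=arm.get_state();Rt=R.from_euler('xyz',s['ee_rot']);print('d to cap cm',Rt.inv().apply(fish((317,222.5),.18)-s['eef_pos'])*100)
# pad from w2 (pose differs: use top picture)
E
```

```text
cap [0.5266 0.0238 0.18  ] edges [0.5356 0.0345 0.18  ] [0.5174 0.0128 0.18  ]
small tops @.11 [ 0.543 -0.063  0.11 ] [0.436 0.029 0.11 ]
d to cap cm [ 0.09713931 -0.03543311 12.70783383]
```

```bash
python3 -m crank '[{"dx":0.05,"dy":0,"dz":3,"wx":0,"wy":0,"wz":0},{"dx":0.05,"dy":0,"dz":6,"wx":0,"wy":0,"wz":0},{"dx":0.05,"dy":0,"dz":9,"wx":0,"wy":0,"wz":0},{"dx":0.05,"dy":0,"dz":11.5,"wx":0,"wy":0,"wz":0},{"dx":0.05,"dy":0,"dz":13.5,"wx":0,"wy":0,"wz":0},{"dx":0.05,"dy":0,"dz":15.5,"wx":0,"wy":0,"wz":0},{"dx":0.05,"dy":0,"dz":17,"wx":0,"wy":0,"wz":0},{"dx":0.05,"dy":0,"dz":17.6,"wx":0,"wy":0,"wz":0},{"dx":0.05,"dy":0,"dz":17.6,"wx":0,"wy":0,"wz":0},{"dx":0.05,"dy":0,"dz":17.6,"wx":0,"wy":0,"wz":0}]' 6
python3 -m crank '[{"dx":0,"dy":0,"dz":0,"wx":0,"wy":0,"wz":0},{"dx":0,"dy":0,"dz":0,"wx":0,"wy":0,"wz":0},{"dx":0,"dy":0,"dz":0,"wx":0,"wy":0,"wz":0},{"dx":0,"dy":0,"dz":0,"wx":0,"wy":0,"wz":0},{"dx":0,"dy":0,"dz":0,"wx":0,"wy":0,"wz":0},{"dx":0,"dy":0,"dz":0,"wx":0,"wy":0,"wz":0},{"dx":0,"dy":0,"dz":0,"wx":0,"wy":0,"wz":0},{"dx":0,"dy":0,"dz":0,"wx":0,"wy":0,"wz":0},{"dx":0,"dy":0,"dz":0,"wx":0,"wy":0,"wz":0},{"dx":0,"dy":0,"dz":0,"wx":0,"wy":0,"wz":0}]' 3.3 20
```

```text
t: 17.2
eef_pos: [0.5265, 0.024, 0.1318]
ee_rot: [-3.141, -0.001, -0.698]
force: [0.2, -0.5, 1.6]
width: 0.0602
gripper_force: 0.0
t: 18.45
eef_pos: [0.526, 0.0239, 0.1311]
ee_rot: [-3.142, 0.0, -0.698]
force: [-0.6, -0.5, -0.7]
width: 0.0331
gripper_force: 0.0
```

```bash
python3 -m crank '[{"dx":0,"dy":0,"dz":0,"wx":0,"wy":0,"wz":0},{"dx":0,"dy":0,"dz":0,"wx":0,"wy":0,"wz":0},{"dx":0,"dy":0,"dz":0,"wx":0,"wy":0,"wz":0},{"dx":0,"dy":0,"dz":0,"wx":0,"wy":0,"wz":0},{"dx":0,"dy":0,"dz":0,"wx":0,"wy":0,"wz":0},{"dx":0,"dy":0,"dz":-0.2,"wx":0,"wy":0,"wz":0},{"dx":0,"dy":0,"dz":-0.5,"wx":0,"wy":0,"wz":0},{"dx":0,"dy":0,"dz":-1,"wx":0,"wy":0,"wz":0},{"dx":0,"dy":0,"dz":-1.5,"wx":0,"wy":0,"wz":0},{"dx":0,"dy":0,"dz":-2,"wx":0,"wy":0,"wz":0}]' 0 25
```

```text
t: 19.7
eef_pos: [0.526, 0.0238, 0.1515]
ee_rot: [-3.141, -0.0, -0.698]
force: [0.2, 1.0, -2.6]
width: 0.0298
gripper_force: 25.0
```

```bash
python3 -m crank '[{"dx":0,"dy":0,"dz":-1,"wx":0,"wy":0,"wz":0},{"dx":-0.2,"dy":-0.3,"dz":-2,"wx":0,"wy":0,"wz":0},{"dx":-0.6,"dy":-0.8,"dz":-3,"wx":0,"wy":0,"wz":0},{"dx":-1.5,"dy":-1.9,"dz":-4,"wx":0,"wy":0,"wz":0},{"dx":-2.5,"dy":-3.2,"dz":-4.5,"wx":0,"wy":0,"wz":0},{"dx":-3.8,"dy":-4.8,"dz":-4.8,"wx":0,"wy":0,"wz":0},{"dx":-5.2,"dy":-6.6,"dz":-5,"wx":0,"wy":0,"wz":0},{"dx":-6.7,"dy":-8.5,"dz":-5,"wx":0,"wy":0,"wz":0},{"dx":-8.4,"dy":-10.6,"dz":-5,"wx":0,"wy":0,"wz":0},{"dx":-10.4,"dy":-13.2,"dz":-5,"wx":0,"wy":0,"wz":0}]' 0 25
python3 -m crank '[{"dx":-1.7,"dy":-2.1,"dz":0,"wx":0,"wy":0,"wz":0},{"dx":-3.3,"dy":-4.2,"dz":0,"wx":0,"wy":0,"wz":0},{"dx":-5,"dy":-6.4,"dz":0,"wx":0,"wy":0,"wz":0},{"dx":-6.5,"dy":-8.2,"dz":0,"wx":0,"wy":0,"wz":0},{"dx":-7.7,"dy":-9.8,"dz":0,"wx":0,"wy":0,"wz":0},{"dx":-8.8,"dy":-11.1,"dz":0,"wx":0,"wy":0,"wz":0},{"dx":-9.6,"dy":-12.2,"dz":0,"wx":0,"wy":0,"wz":0},{"dx":-10.1,"dy":-12.9,"dz":0,"wx":0,"wy":0,"wz":0},{"dx":-10.5,"dy":-13.3,"dz":0,"wx":0,"wy":0,"wz":0},{"dx":-10.5,"dy":-13.3,"dz":0,"wx":0,"wy":0,"wz":0}]' 0 25
python3 - <<'E'
from h import *
snap('wrist','w4');snap('side','s4');s=arm.get_state()
for cam in('side','wrist'):
  for n in('cylinder','stand_pad'):
    print(cam,n,[(np.round(d['centre'],4).tolist(),round(d['confidence'],2)) for d in arm.mark_of(cam,n)])
print(s['eef_pos'],s['ee_rot'])
a=cv2.imread('pics/w4.png');b=cv2.imread('pics/s4.png')
cv2.imwrite('pics/z4.png',np.hstack([cv2.resize(a[60:300,160:480],(400,300)),cv2.resize(b[60:240,220:460],(400,300))]))
E
```

```text
t: 20.95
eef_pos: [0.5306, 0.1937, 0.2008]
ee_rot: [3.141, 0.0, -0.697]
force: [1.2, -0.4, -1.9]
width: 0.0297
gripper_force: 25.0
t: 22.2
eef_pos: [0.536, 0.3612, 0.201]
ee_rot: [3.141, -0.0, -0.698]
force: [0.1, 0.7, -2.8]
width: 0.0294
gripper_force: 25.0
side cylinder [([0.5353, 0.361, 0.0713], 0.71), ([0.5445, -0.0632, -0.0006], 0.69), ([0.4391, 0.0275, -0.0], 0.68)]
side stand_pad []
wrist cylinder [([0.5366, 0.3602, 0.0691], 0.68), ([0.4395, 0.0253, 0.0002], 0.67)]
wrist stand_pad [([0.5371, 0.3601, 0.0117], 0.84), ([0.4738, 0.3287, 0.0161], 0.19), ([0.4765, 0.3637, 0.0612], 0.18)]
[0.53605672 0.36080024 0.20109518] [ 3.14147610e+00  2.88460884e-05 -6.97981067e-01]
```

View pics/z4.png

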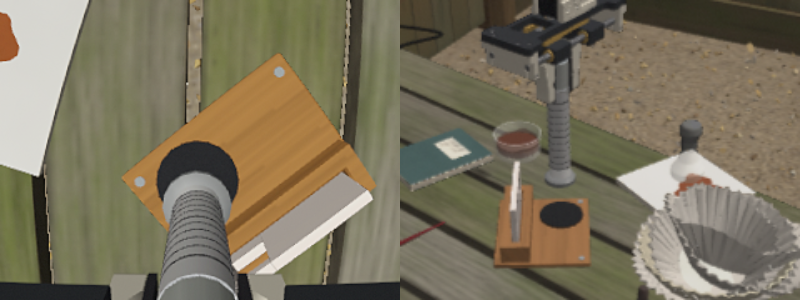

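The cylinder hangs upright over the pad (both at about (0.536, 0.361)), and the plate is still home. I'll lower it slowly.

```bash
python3 -m crank '[{"dx":0,"dy":0,"dz":0.5,"wx":0,"wy":0,"wz":0},{"dx":0,"dy":0,"dz":1.3,"wx":0,"wy":0,"wz":0},{"dx":0,"dy":0,"dz":2.2,"wx":0,"wy":0,"wz":0},{"dx":0,"dy":0,"dz":3.1,"wx":0,"wy":0,"wz":0},{"dx":0,"dy":0,"dz":4,"wx":0,"wy":0,"wz":0},{"dx":0,"dy":0,"dz":4.7,"wx":0,"wy":0,"wz":0},{"dx":0,"dy":0,"dz":5.2,"wx":0,"wy":0,"wz":0},{"dx":0,"dy":0,"dz":5.5,"wx":0,"wy":0,"wz":0},{"dx":0,"dy":0,"dz":5.6,"wx":0,"wy":0,"wz":0},{"dx":0,"dy":0,"dz":5.6,"wx":0,"wy":0,"wz":0}]' 0 25
python3 -m crank '[{"dx":0,"dy":0,"dz":0.05,"wx":0,"wy":0,"wz":0},{"dx":0,"dy":0,"dz":0.1,"wx":0,"wy":0,"wz":0},{"dx":0,"dy":0,"dz":0.14,"wx":0,"wy":0,"wz":0},{"dx":0,"dy":0,"dz":0.18,"wx":0,"wy":0,"wz":0},{"dx":0,"dy":0,"dz":0.18,"wx":0,"wy":0,"wz":0},{"dx":0,"dy":0,"dz":0.18,"wx":0,"wy":0,"wz":0},{"dx":0,"dy":0,"dz":0.18,"wx":0,"wy":0,"wz":0},{"dx":0,"dy":0,"dz":0.18,"wx":0,"wy":0,"wz":0},{"dx":0,"dy":0,"dz":0.18,"wx":0,"wy":0,"wz":0},{"dx":0,"dy":0,"dz":0.18,"wx":0,"wy":0,"wz":0}]' 0 25
```

```text
t: 23.75
eef_pos: [0.5362, 0.3613, 0.1453]
ee_rot: [-3.141, -0.0, -0.698]
force: [0.6, 0.1, -2.3]
width: 0.0296
gripper_force: 25.0
t: 25.0
eef_pos: [0.5361, 0.3612, 0.1433]
ee_rot: [-3.142, -0.0, -0.698]
force: [-0.7, -0.2, -2.1]
width: 0.0297
gripper_force: 25.0
```

```bash
python3 -m crank '[{"dx":0,"dy":0,"dz":0.03,"wx":0,"wy":0,"wz":0},{"dx":0,"dy":0,"dz":0.06,"wx":0,"wy":0,"wz":0},{"dx":0,"dy":0,"dz":0.09,"wx":0,"wy":0,"wz":0},{"dx":0,"dy":0,"dz":0.09,"wx":0,"wy":0,"wz":0},{"dx":0,"dy":0,"dz":0.09,"wx":0,"wy":0,"wz":0},{"dx":0,"dy":0,"dz":0.09,"wx":0,"wy":0,"wz":0},{"dx":0,"dy":0,"dz":0.09,"wx":0,"wy":0,"wz":0},{"dx":0,"dy":0,"dz":0.09,"wx":0,"wy":0,"wz":0},{"dx":0,"dy":0,"dz":0.09,"wx":0,"wy":0,"wz":0},{"dx":0,"dy":0,"dz":0.09,"wx":0,"wy":0,"wz":0}]' 0 25
```

```text
t: 26.25
eef_pos: [0.5363, 0.3613, 0.143]
ee_rot: [-3.141, -0.0, -0.697]
force: [-1.7, -0.4, 5.4]
width: 0.0298
gripper_force: 25.0
```

The cylinder is on the pad: the wrist force now pushes up at 5 N. I'll ease the grip, open, wait, then rise.

```bash
python3 -m crank '[{"dx":0,"dy":0,"dz":-0.03,"wx":0,"wy":0,"wz":0},{"dx":0,"dy":0,"dz":-0.03,"wx":0,"wy":0,"wz":0},{"dx":0,"dy":0,"dz":-0.03,"wx":0,"wy":0,"wz":0},{"dx":0,"dy":0,"dz":-0.03,"wx":0,"wy":0,"wz":0},{"dx":0,"dy":0,"dz":-0.03,"wx":0,"wy":0,"wz":0},{"dx":0,"dy":0,"dz":-0.03,"wx":0,"wy":0,"wz":0},{"dx":0,"dy":0,"dz":-0.03,"wx":0,"wy":0,"wz":0},{"dx":0,"dy":0,"dz":-0.03,"wx":0,"wy":0,"wz":0},{"dx":0,"dy":0,"dz":-0.03,"wx":0,"wy":0,"wz":0},{"dx":0,"dy":0,"dz":-0.03,"wx":0,"wy":0,"wz":0}]' 0 3
python3 -m crank '[{"dx":0,"dy":0,"dz":0,"wx":0,"wy":0,"wz":0},{"dx":0,"dy":0,"dz":0,"wx":0,"wy":0,"wz":0},{"dx":0,"dy":0,"dz":0,"wx":0,"wy":0,"wz":0},{"dx":0,"dy":0,"dz":0,"wx":0,"wy":0,"wz":0},{"dx":0,"dy":0,"dz":0,"wx":0,"wy":0,"wz":0},{"dx":0,"dy":0,"dz":0,"wx":0,"wy":0,"wz":0},{"dx":0,"dy":0,"dz":0,"wx":0,"wy":0,"wz":0},{"dx":0,"dy":0,"dz":0,"wx":0,"wy":0,"wz":0},{"dx":0,"dy":0,"dz":0,"wx":0,"wy":0,"wz":0},{"dx":0,"dy":0,"dz":0,"wx":0,"wy":0,"wz":0}]' 6 3
```

```text
t: 27.5
eef_pos: [0.5362, 0.3612, 0.1427]
ee_rot: [-3.141, -0.0, -0.698]
force: [0.8, 0.4, 4.2]
width: 0.0304
gripper_force: 3.0
t: 28.75
eef_pos: [0.5361, 0.3612, 0.1427]
ee_rot: [-3.142, -0.0, -0.698]
force: [0.1, 1.0, -0.0]
width: 0.0602
gripper_force: 0.0
```

```bash
python3 -m crank '[{"dx":0,"dy":0,"dz":-1,"wx":0,"wy":0,"wz":0},{"dx":0,"dy":0,"dz":-3,"wx":0,"wy":0,"wz":0},{"dx":0,"dy":0,"dz":-5,"wx":0,"wy":0,"wz":0},{"dx":0,"dy":0,"dz":-7,"wx":0,"wy":0,"wz":0},{"dx":0,"dy":0,"dz":-9,"wx":0,"wy":0,"wz":0},{"dx":0,"dy":0,"dz":-11,"wx":0,"wy":0,"wz":0},{"dx":0,"dy":0,"dz":-13,"wx":0,"wy":0,"wz":0},{"dx":0,"dy":0,"dz":-14,"wx":0,"wy":0,"wz":0},{"dx":0,"dy":0,"dz":-14,"wx":0,"wy":0,"wz":0},{"dx":0,"dy":0,"dz":-14,"wx":0,"wy":0,"wz":0}]'
python3 - <<'E'
from h import *
snap('wrist','w5');snap('side','s5')
for cam in('side','wrist'):
  for n in('cylinder','plate_window','dropper','spice_jar'):
    print(cam,n,[(np.round(d['centre'],4).tolist(),round(d['confidence'],2)) for d in arm.mark_of(cam,n)])
a=cv2.imread('pics/w5.png');b=cv2.imread('pics/s5.png')
cv2.imwrite('pics/z5.png',np.hstack([cv2.resize(a[60:300,160:480],(400,300)),cv2.resize(b[60:360,200:600],(400,300))]))
E
```

```text
t: 30.0
eef_pos: [0.5357, 0.3609, 0.2818]
ee_rot: [3.14, 0.0, -0.698]
force: [-0.2, 0.6, 0.5]
width: 0.06
gripper_force: 0.0
side cylinder [([0.5341, 0.3624, 0.0116], 0.86), ([0.4397, 0.0269, 0.0012], 0.82), ([0.5434, -0.067, 0.0021], 0.65)]
side plate_window [([0.4748, 0.3592, 0.0596], 0.52), ([0.6259, 0.088, -0.0014], 0.26)]
side dropper [([0.6255, 0.0871, -0.0025], 0.84)]
side spice_jar [([0.6423, -0.0887, 0.0005], 0.9), ([0.4688, 0.3333, 0.0158], 0.74)]
wrist cylinder [([0.4397, 0.0292, -0.0016], 0.98), ([0.536, 0.3597, 0.0141], 0.83)]
wrist plate_window [([0.4735, 0.3617, 0.0561], 0.59)]
wrist dropper []
wrist spice_jar []
```

View pics/z5.png

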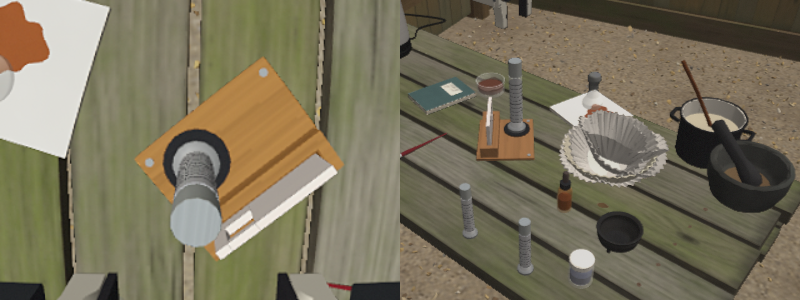

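The cylinder stands upright and centred on the pad, with dark rubber showing all round its foot. The plate is home with its window by the pad, the bystanders haven't moved, and the gripper is clear.

```bash
python3 -c "
from station import arm
print(arm.job_done())"
```

```text
the job is handed in; nothing more can be done
None
```

I turned the plate end for end and put it home with its window by the pad, stood the cylinder upright and centred on the pad, left the dropper bottle and spice jar in place, and handed the job in at about 30 s; no verdict was shown.

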